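# Snap the incubator covers shut

## Task

The samples are loaded in the dry-block incubator. Close both of its hinged covers, the wide one and the narrow one, pressing each down until the catch snaps past its spring ball and holds it fully shut; do not knock or push away the brown bottle and the timer beside it.

Things in the scene. Friction and masses are not known exactly. Their poses are not given: they have to be found in the camera images.
- incubator: white two-bay dry-block incubator, fixed to the bench, 138 deep x 220 wide x 64 mm high without covers; origin at the centre of its underside on the bench; x axis points from its front (display, catches) to its back (hinges), y to its left as seen from the front, z up. Wide bay on the +y side, narrow bay on the -y side; 17 mm gap between the covers. Each cover starts open by 0.5 to 1.75 rad
- wide_hinge (a point): middle of the wide cover's hinge axis, fixed on the incubator 60 mm behind its origin and 68 mm above the bench; axes as the incubator's, the hinge runs along y. The cover's outer face lies 7 mm outside the axis
- narrow_hinge (a point): the same for the narrow cover's hinge axis
- wide_front (a point): centre of the front edge of the wide cover's flat outer face, moving with the cover; its z axis is the outward normal of that face, its x axis points along the cover to the hinge, y along the hinge. The cover is a grey plate 110 mm wide (y), 10 mm thick, reaching from the hinge to this point (138 mm); a 44 mm wide finger lip, flush with the face, runs 14 mm farther, and a catch tab hangs 33 mm below the face under the lip. This point is 75 mm above the bench when shut
- narrow_front (a point): centre of the front edge of the narrow cover's flat outer face, moving with the cover; its z axis is the outward normal of that face, its x axis points along the cover to the hinge, y along the hinge. The cover is a grey plate 70 mm wide (y), 10 mm thick, reaching from the hinge to this point (138 mm); a 44 mm wide finger lip, flush with the face, runs 14 mm farther, and a catch tab hangs 33 mm below the face under the lip. This point is 75 mm above the bench when shut
- wide_cover (a joint): hinge of the wide cover, rad: 0 = shut (firm stop), grows as it opens, 1.57 = upright, stop at 1.85. Stiff hinge (0.13 N m, about 1 N at the front): stays where it is left. At about 0.1 rad the catch meets the spring ball; 6 to 12 N down at the front (more nearer the hinge) drives it past by 0.05 rad. Let go too soon, it springs back to 0.1; past the ball it snaps to 0 to 0.015
- narrow_cover (a joint): hinge of the narrow cover, rad: 0 = shut (firm stop), grows as it opens, 1.57 = upright, stop at 1.85. Stiff hinge (0.13 N m, about 1 N at the front): stays where it is left. At about 0.1 rad the catch meets the spring ball; 6 to 12 N down at the front (more nearer the hinge) drives it past by 0.05 rad. Let go too soon, it springs back to 0.1; past the ball it snaps to 0 to 0.015
- amber_bottle: bystander: brown laboratory bottle with blue cap, 57 mm across, 112 mm high, standing to the left of the incubator; origin at the centre of its underside
- timer: bystander: small white bench timer, 46 x 68 x 52 mm, standing to the right of the incubator; origin at the centre of its underside

How it is judged:
At the end, for the whole second after the job is handed in: Both covers are shut past their detents (each hinge below 0.03 rad; an unlatched cover stands at about 0.1 rad) and stay so, at rest, after the robot has let go (value of joint each of wide_cover, narrow_cover below 0.03 rad and velocity of joint wide_cover between -0.05 and 0.05 rad/s and velocity of joint narrow_cover between -0.05 and 0.05 rad/s); the robot touches nothing.
It fails at once if the amber bottle is pushed more than 30 mm from its place or tipped over (distance of amber_bottle from where it was at the start of the episode above 0.03 m or angle between amber_bottle's own z axis and vertical above 0.4 rad).
It fails at once if the timer is pushed more than 30 mm from its place or tipped over (distance of timer from where it was at the start of the episode above 0.03 m or angle between timer's own z axis and vertical above 0.4 rad).
It also fails if it takes over 42 s, if anything falls off the work surface, if the arm or the gripper's body presses on something with over 40 N, if the wrist force passes 120 N, or if a joint passes its speed limit or range.

## Robot

A 7-joint arm with a two-finger parallel gripper is mounted at the origin on a cart in front of the work surface, level with it; the furniture and walls round the work are solid. World frame = base frame: x ahead of the robot, y to its left, z up, the work surface at z = 0. Lengths are in m, angles in rad, forces in N, time in s.
With the tool pointing down it reaches from about 0.425 to 0.925 m from the base axis. Payload 6.8 kg.
Tool frame: the origin (TCP) lies on the centre line of the jaws, within the pads' length; the fingertips stand 14 mm ahead of it and the grasp point (between the pads) lies 5 mm behind it (r.nose_length is the distance from the TCP to the fingertips, in m); z points along the fingers, y is the direction in which the jaws open and shut (so a half turn about z gives the same grasp; the last joint's range is limited). The gripper opens to 85 mm and grips with 20 to 120 N. Pads are 22 mm wide; open, the fingers measure 114 mm over their backs; the gripper's body (76 mm by 85 mm) begins 54 mm behind the grasp point. The pads swing forward as they close: fully open they stand 13 mm farther back than shut.
Start: joints at [1.222, 0.477, 0.022, 1.555, -0.011, 1.109, -0.083], TCP at [0.161, -0.656, 0.245] pointing down, gripper open.
Joint ranges: [-2.96, 2.96], [-0.34, 2.1], [-1.41, 1.46], [0.24, 2.44], [-1.37, 4.51], [0.17, 1.92], [-2.96, 2.96]. Speed limits (rad/s): [2.39, 2.39, 3.14, 3.14, 3.14, 3.14, 3.14].

## Interface

Orientations are given as a rotation vector (axis times angle).
In Python, from bench import r, imaging, look_for, outline_of gives the robot as it stands. The module is installed in compiled form; this text tells all that it offers.
- The arm moves only by the tool carry_out, never from a script. Its arguments are lists of equal length, an entry for each row: "offset": the shift along the tool's x, y, z as a fraction of full scale, a list of three; "turn": the turn, a rotation vector about the tool's x, y, z as a fraction of full scale, a list of three. A call has 1 to 8 rows; each row is the pose to reach, as a shift and turn from the pose commanded when the call began, along the tool's axes at that moment; what a row does not reach only later rows make up. Full scale, the value 1, is 0.5 m for a shift and 1.5 rad for a turn. A row lasts 1/10 s, in which the tool goes at most 50 mm and 8.59 degrees, less where a joint would pass 70% of its speed; a pose out of reach is approached as far as the arm can. A call with a number of a shift or a turn outside -1 to 1 is refused whole. A call with a gripper value outside its range is refused whole. "hand" is the closure, from 0 (fully open) to 1 (shut), set as the call begins (left out, the last holds). The fingers move at their own pace and stop on an object; "force" is the grip in N (left out, the last holds). Time passes only in rows, so rows that repeat a pose let the fingers close. It gives the time, the measured TCP pose, the force and the opening at its end, in the units of the state.
- r.get_obs(): the state, without advancing time (a new reading comes with each control period).
- imaging.grab_frame(name): name is "scene" or "side" or "wrist"; returns a dict with "pixels" (384x512x3 uint8, red, green, blue), "fx", "fy", "cx", "cy" (pixels), "R" (3x3) and "t" (3): a world point X has camera coordinates R X + t. Camera axes: x right, y down, z forward; pixel columns grow to the right and rows downward; lengths in m; the calibration is good to about 2 mm. A picture is of the moment at which its call begins. There is no depth.
- r.hand_in(): hands the job in, once; it reports no verdict.
Trained networks look in the newest picture that a camera, given by its name, has taken for a name from the list of things; names that differ only in an ending like _2 or _b are one class to them, and where a whole thing is asked for, a point or a joint stands for the part that bears it (a point fixed in the world has none). Each returns a list of dicts, best first, with "score" (0 to 1); they miss things now and then, are a little off and sometimes report something else, mostly with a low value. They report only what shows in the picture. A call takes as long as a camera call.
- look_for(query, camera): "xyz" ([x, y, z] in m, in the coordinates of the camera as it stood for that picture, good to about 4 mm: the middle of the surface that is visible of it).
- outline_of(query, camera): "region" (384x512 bool, what is visible of it).
The state is a dict: "clock": time; "joints": joint angles; "qvel": joint speeds; "tau": joint torques, N m; "tcp_pos": TCP position; "orientation": TCP orientation; "contact_force": force on the tool from outside, world axes, zero at the start; "moment": the same for the moment, N m; "grip_width": finger opening in m.
Only numpy, scipy, OpenCV 4.12 (cv2) and the standard library are available. Lean on these libraries where they do the work, as an engineer would, in place of code of your own. Each camera call takes 0.05 s, during which the arm holds its last target. There are 200 camera calls.

## Working session

There is one attempt and no reset: what is moved stays moved. The work goes in short steps, Python scripts to look and compute and a tool call to move; the robot and the scene stay as the last step left them, time stands still between calls to the robot, and variables do not carry over. Pictures are saved under pics/ and viewed, about 8 in all and at most 12, crops included, and the job is handed in when it is done.

Besides the shell and the picture viewer there is one more tool, called after ">>>" as name(argument=value, ...), one argument or row to a line, values as JSON. carry_out: Moves the arm, as the interface text tells. Shift numbers are shares of 0.5 m and turn numbers shares of 1.5 rad, none past 1 either way. Its arguments: {"type":"object","properties":{"offset":{"type":"array","items":{"type":"array","items":{"type":"number","minimum":-1,"maximum":1}}},"turn":{"type":"array","items":{"type":"array","items":{"type":"number","minimum":-1,"maximum":1}}},"hand":{"type":"number"},"force":{"type":"number"}},"required":["offset","turn"]}

```bash
mkdir -p pics; python3 - <<'E'
from bench import r,imaging,look_for,outline_of
import cv2,numpy as np
o=r.get_obs();print(o, r.nose_length)
ims=[]
for c in("scene","side"):
    f=imaging.grab_frame(c);R=np.array(f["R"]);t=np.array(f["t"])
    ims.append(f["pixels"][:,:,::-1]);cv2.imwrite(f"pics/{c}0.png",f["pixels"][:,:,::-1])
    print(c,f["fx"],f["cx"],f["cy"],"campos",-R.T@t)
    for q in("incubator","wide_front","narrow_front","wide_cover","narrow_cover","amber_bottle","timer"):
        for d in look_for(q,c)[:2]:
            print(q,round(d["score"],2),np.round(R.T@(np.array(d["xyz"])-t),3))
E
```

```text
{'clock': 0.0, 'joints': array([ 1.22190639,  0.47777961,  0.02232119,  1.55646138, -0.01151994,
        1.10930294, -0.08310245]), 'qvel': array([-5.05027887e-06, -2.37746100e-03, -4.42291846e-04,  8.39056422e-05,
       -7.76684607e-04,  7.38108754e-04, -1.41117873e-04]), 'tau': array([-6.51909286e-04, -5.96455657e+01,  1.60781264e+00, -2.81200057e+01,
        1.24617299e-02,  9.37139470e-03, -7.09474591e-06]), 'tcp_pos': array([ 0.16083365, -0.6549683 ,  0.24433488]), 'orientation': array([-3.11706522e+00, -3.77144870e-01,  5.13002166e-04]), 'contact_force': array([0.37365425, 0.1697049 , 0.97440362]), 'moment': array([ 0.03687491, -0.00987751,  0.00995516]), 'grip_width': 0.0852462999222471} 0.014
scene 377.48316256701884 256.84861769298857 191.0683414213693 campos [ 0.8322699  -0.40753316  0.88784734]
incubator 0.86 [ 0.513 -0.043  0.063]
wide_front 0.76 [0.572 0.027 0.178]
narrow_front 0.97 [ 0.519 -0.065  0.152]
wide_cover 0.7 [ 0.523 -0.04   0.064]
wide_cover 0.69 [0.576 0.028 0.178]
narrow_cover 0.96 [ 0.524 -0.063  0.152]
amber_bottle 0.92 [0.528 0.182 0.077]
timer 0.57 [ 0.492 -0.18   0.003]
side 367.98626792253793 254.9230757197278 187.84672454079248 campos [ 0.83227721 -0.42462763  0.66934792]
incubator 0.71 [ 0.521 -0.046  0.07 ]
wide_front 0.89 [0.571 0.026 0.169]
narrow_front 0.65 [ 0.518 -0.071  0.146]
wide_cover 0.6 [0.571 0.025 0.166]
narrow_cover 0.82 [ 0.516 -0.069  0.148]
amber_bottle 0.72 [0.543 0.185 0.069]
timer 0.95 [ 0.49  -0.182  0.003]
```

View pics/scene0.png

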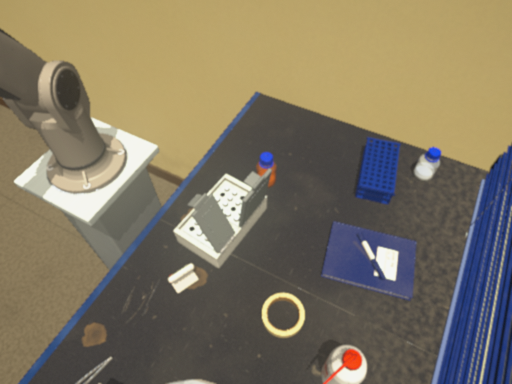

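View pics/side0.png

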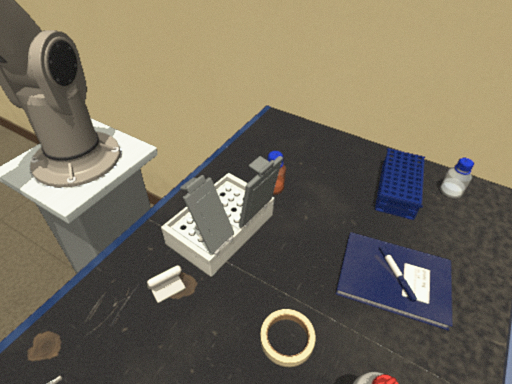

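Both views show the incubator facing the robot: its narrow cover is nearer the camera (side view ≈ (207,212)) and its wide cover is behind it (≈ (262,190)). The bottle is at ≈ (277,175) and the timer at ≈ (167,283). I'll zoom in to get corners.

```bash
python3 - <<'E'
import cv2,numpy as np
a=cv2.imread("pics/scene0.png")[140:300,160:290]; b=cv2.imread("pics/side0.png")[140:310,140:300]
a=cv2.resize(a,None,fx=3.5,fy=3.5,interpolation=cv2.INTER_CUBIC); b=cv2.resize(b,None,fx=5,fy=5,interpolation=cv2.INTER_CUBIC)
b=b[:600]
for im,x0,y0,s in((b,140,140,5),):
    for k in range(0,im.shape[1]//s,20): cv2.putText(im,str(x0+k),(k*s,10),0,.35,(0,255,255));cv2.line(im,(k*s,12),(k*s,20),(0,255,255))
    for k in range(0,im.shape[0]//s,20): cv2.putText(im,str(y0+k),(0,k*s+4),0,.35,(0,255,255))
cv2.imwrite("pics/sz.png",b)
a=cv2.imread("pics/scene0.png")[145:265,165:285];a=cv2.resize(a,None,fx=5,fy=5,interpolation=cv2.INTER_CUBIC)
for k in range(0,120,20): cv2.putText(a,str(165+k),(k*5,10),0,.35,(0,255,255));cv2.line(a,(k*5,12),(k*5,20),(0,255,255));cv2.putText(a,str(145+k),(0,k*5+4),0,.35,(0,255,255))
cv2.imwrite("pics/az.png",a)
E
```

```text
(no output)
```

View pics/sz.png

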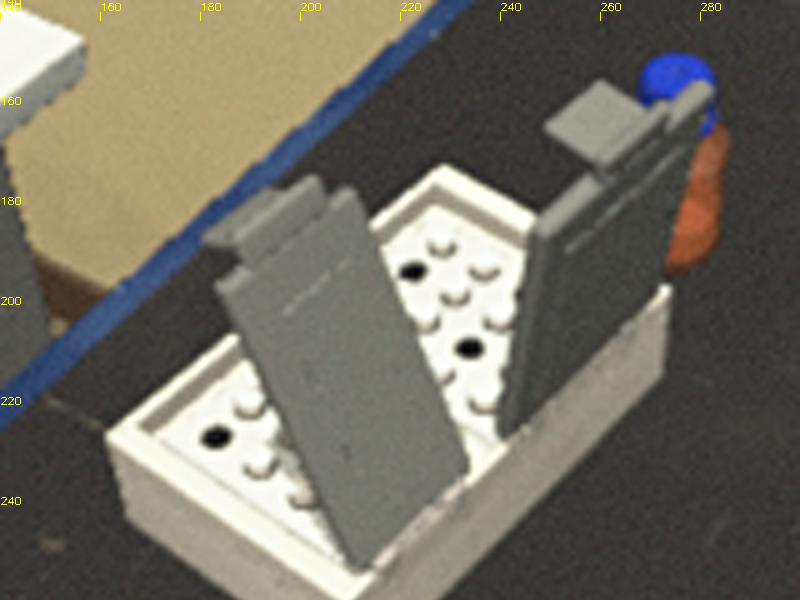

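View pics/az.png

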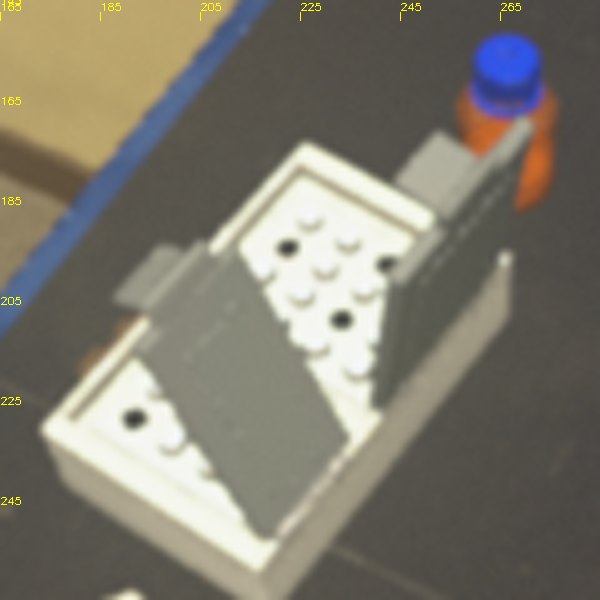

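```bash
cat > fit.py <<'E'
from bench import imaging
import numpy as np
from scipy.optimize import least_squares
def front(p,th,y,u=.138,n=.007):
    return np.array([.060-u*np.cos(th)+n*np.sin(th),y,.068+u*np.sin(th)+n*np.cos(th)])
def world(p,X):
    c,s=np.cos(p[2]),np.sin(p[2]);return np.array([p[0]+c*X[0]-s*X[1],p[1]+s*X[0]+c*X[1],X[2]])
def pts(p):
    L=[(-.069,.11,.064),(-.069,-.11,.064),(.069,-.11,.064),(.069,.11,.064)]
    L+=[front(p,p[3],-.0985),front(p,p[3],-.0285),front(p,p[4],-.0115),front(p,p[4],.0985)]
    return [world(p,np.array(X)) for X in L]
O={"side":[(229,173),(161.6,227.4),(210,260),(274,197.6),(184,197),(210,177.6),(249,184.4),(282.6,158)],
"scene":[(226,173.6),(173.4,231),(217.4,259.4),(266.4,196),(192.6,215),(213,194),(246,202),(271,171)]}
if __name__=="__main__":
    F={c:imaging.grab_frame(c) for c in O}
    def res(p):
        e=[]
        for c,f in F.items():
            for X,o in zip(pts(p),O[c]):
                q=f["R"]@X+f["t"]; e+=[f["fx"]*q[0]/q[2]+f["cx"]-o[0],f["fy"]*q[1]/q[2]+f["cy"]-o[1]]
        return np.array(e)
    s=least_squares(res,[.52,-.03,0,.9,1.5],loss="soft_l1");p=s.x
    print(np.round(p,4));print(np.round(res(p).reshape(2,8,2),1))
    for n,th,y in(("n",p[3],-.0635),("w",p[4],.0435)):
        print(n,"lip",world(p,front(p,th,y,.145)),"hinge",world(p,np.array([.06,y,.068])),"shutfront",world(p,front(p,0,y)))
E
python3 fit.py
```

```text
[ 0.4921  0.0032 -0.0994  1.1527  1.7278]
[[[-0.5 -0.2]
  [-0.5  0.2]
  [-0.2  1.4]
  [ 0.6  0.1]
  [ 0.6  0.2]
  [ 1.  -1.2]
  [ 0.1  2.5]
  [ 0.5 -1.4]]

 [[-0.3  0.3]
  [-0.3  0.5]
  [-0.7  0.1]
  [ 0.8  0.3]
  [-0.3 -0.2]
  [-0.8 -1.2]
  [-1.2 -0.1]
  [ 0.9 -1.8]]]
n lip [ 0.49325401 -0.06075012  0.20335089] hinge [ 0.54547472 -0.06595908  0.068     ] shutfront [ 0.40815618 -0.05226172  0.075     ]
w lip [0.58552859 0.03757659 0.21012337] hinge [0.55609514 0.04051255 0.068     ] shutfront [0.4187766  0.05420991 0.075     ]
```

>>> carry_out(
  offset=[
    [0, 0, -0.1],
    [0.63, -0.55, -0.12],
    [0.63, -0.55, -0.12],
    [0.63, -0.55, -0.12],
    [0.63, -0.55, -0.12],
    [0.63, -0.55, -0.12],
    [0.63, -0.55, -0.12],
    [0.63, -0.55, -0.12],
  ],
  turn=[
    [0, 0, 0],
    [0, 0, 0.227],
    [0, 0, 0.227],
    [0, 0, 0.227],
    [0, 0, 0.227],
    [0, 0, 0.227],
    [0, 0, 0.227],
    [0, 0, 0.227],
  ],
  hand=1,
  force=40,
)

```text
clock: 1.7
tcp_pos: [0.363, -0.3674, 0.3041]
orientation: [3.137, -0.157, 0.001]
contact_force: [1.4, -0.7, 0.1]
grip_width: 0.0006
```

```bash
cat > go.py <<'E'
from bench import r
import sys,numpy as np
from scipy.spatial.transform import Rotation as Ro
YAW=-.0994; P=[.4921,.0032,YAW]
def goal_R(yaw=YAW): return Ro.from_euler("z",yaw)*Ro.from_rotvec([np.pi,0,0])
def show(W):  # W: world TCP points; prints rows
    o=r.get_obs();R=Ro.from_rotvec(o["orientation"]);p=o["tcp_pos"]
    print("t",round(o["clock"],2),"tcp",np.round(p,4),"F",np.round(o["contact_force"],1),"w",round(o["grip_width"],4))
    t=(R.inv()*goal_R()).as_rotvec()/1.5
    print([list(map(float,np.round(R.inv().apply(np.array(w)-p)/.5,3))) for w in W]); print("turn",np.round(t,3))
def arc(y,ths,u=.122,press=0.):  # tip-centre path -> TCP, incubator frame to world
    from fit import front,world
    L=[]
    for th in ths:
        X=front(None,th,y,u)+np.array([.011,0,.014-press]);L.append(world(P,X).round(4))
    return L
E
python3 -c "
from go import *
show([[.64,.035,.305]])"
```

```text
t 1.7 tcp [ 0.363  -0.3674  0.3041] F [ 1.4 -0.7  0.1] w 0.0006
[[0.471, -0.856, -0.002]]
turn [ 0. -0. -0.]
```

>>> carry_out(
  offset=[
    [0.47, -0.85, 0],
    [0.47, -0.85, 0],
    [0.47, -0.85, 0],
    [0.47, -0.85, 0],
    [0.47, -0.85, 0],
    [0.47, -0.85, 0],
    [0.47, -0.85, 0],
    [0.47, -0.85, 0],
  ],
  turn=[
    [0, 0, 0],
    [0, 0, 0],
    [0, 0, 0],
    [0, 0, 0],
    [0, 0, 0],
    [0, 0, 0],
    [0, 0, 0],
    [0, 0, 0],
  ],
)

```text
clock: 2.5
tcp_pos: [0.5905, -0.0385, 0.304]
orientation: [3.137, -0.157, 0.001]
contact_force: [0.6, -0.9, -0.8]
grip_width: 0.0003
```

```bash
python3 -c "
from go import *
show([[.64,.035,.305],[.64,.035,.205]]+arc(.0435,[1.75]))"
```

```text
t 2.5 tcp [ 0.5905 -0.0385  0.304 ] F [ 0.6 -0.9 -0.8] w 0.0003
[[0.084, -0.156, -0.002], [0.084, -0.156, 0.198], [-0.005, -0.151, 0.206]]
turn [ 0.    -0.    -0.001]
```

>>> carry_out(
  offset=[
    [0.09, -0.155, 0],
    [0.09, -0.155, 0],
    [0.09, -0.155, 0.1],
    [0.09, -0.155, 0.2],
    [0.09, -0.155, 0.2],
    [0.09, -0.155, 0.2],
  ],
  turn=[
    [0, 0, 0],
    [0, 0, 0],
    [0, 0, 0],
    [0, 0, 0],
    [0, 0, 0],
    [0, 0, 0],
  ],
)

```text
clock: 3.1
tcp_pos: [0.642, 0.0322, 0.2041]
orientation: [3.137, -0.157, -0.002]
contact_force: [0.8, -0.0, 0.2]
grip_width: 0.0003
```

```bash
python3 -c "
from go import *
show(arc(.0435,[1.75,1.6,1.4,1.2,1.0,.8,.6,.4,.25]))
from bench import imaging;import cv2
f=imaging.grab_frame('side')['pixels'][100:300,120:360,::-1]
cv2.imwrite('pics/s1.png',cv2.resize(f,None,fx=3,fy=3))"
```

```text
t 3.1 tcp [0.642  0.0322 0.2041] F [ 0.8 -0.   0.2] w 0.0003
[[-0.093, 0.001, 0.007], [-0.129, 0.001, 0.001], [-0.178, 0.001, 0.002], [-0.226, 0.001, 0.012], [-0.271, 0.001, 0.032], [-0.31, 0.001, 0.06], [-0.344, 0.001, 0.095], [-0.37, 0.001, 0.137], [-0.383, 0.001, 0.171]]
turn [ 0.     0.001 -0.   ]
```

View pics/s1.png

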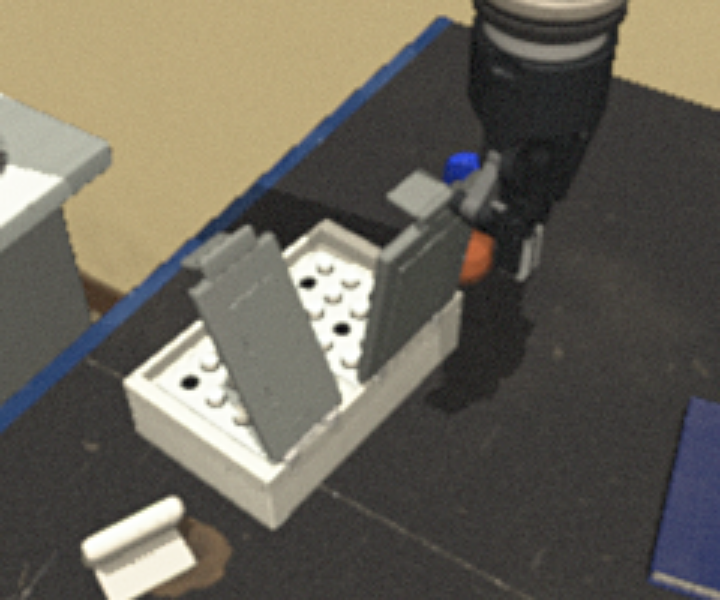

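>>> carry_out(
  offset=[
    [-0.09, 0, 0],
    [-0.13, 0, 0],
    [-0.18, 0, 0],
    [-0.226, 0, 0.01],
    [-0.27, 0, 0.03],
    [-0.31, 0, 0.06],
    [-0.344, 0, 0.095],
    [-0.344, 0, 0.095],
  ],
  turn=[
    [0, 0, 0],
    [0, 0, 0],
    [0, 0, 0],
    [0, 0, 0],
    [0, 0, 0],
    [0, 0, 0],
    [0, 0, 0],
    [0, 0, 0],
  ],
)

```text
clock: 3.95
tcp_pos: [0.4699, 0.0496, 0.1575]
orientation: [3.137, -0.156, 0.001]
contact_force: [-0.4, 0.1, 0.4]
grip_width: -0.0002
```

```bash
python3 -c "
from go import *
show(arc(.0435,[.4,.25,.15,.08,0])+arc(.0435,[0],press=.008))
from bench import imaging;import cv2
f=imaging.grab_frame('side')['pixels'][100:300,120:360,::-1]
cv2.imwrite('pics/s2.png',cv2.resize(f,None,fx=3,fy=3))"
```

```text
t 3.95 tcp [0.4699 0.0496 0.1575] F [-0.4  0.1  0.4] w -0.0002
[[-0.024, 0.001, 0.043], [-0.038, 0.001, 0.077], [-0.044, 0.001, 0.1], [-0.047, 0.001, 0.117], [-0.049, 0.001, 0.137], [-0.049, 0.001, 0.153]]
turn [ 0.    -0.001  0.   ]
```

View pics/s2.png

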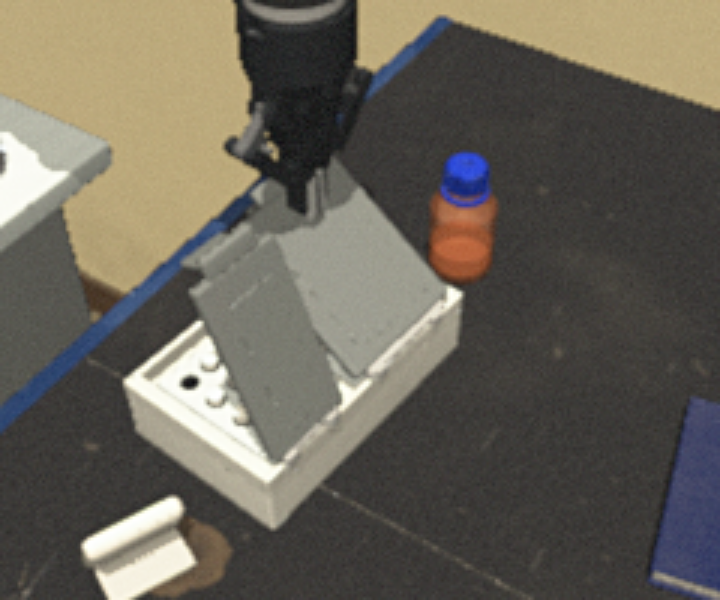

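The wide cover is following the finger: tip at ≈ (310,215), cover at about 0.6 rad, and the narrow cover and bottle haven't moved. I'll continue down and press.

>>> carry_out(
  offset=[
    [-0.024, 0, 0.043],
    [-0.038, 0, 0.077],
    [-0.046, 0, 0.105],
    [-0.048, 0, 0.12],
    [-0.05, 0, 0.13],
    [-0.05, 0, 0.138],
    [-0.05, 0, 0.142],
    [-0.05, 0, 0.142],
  ],
  turn=[
    [0, 0, 0],
    [0, 0, 0],
    [0, 0, 0],
    [0, 0, 0],
    [0, 0, 0],
    [0, 0, 0],
    [0, 0, 0],
    [0, 0, 0],
  ],
)

```text
clock: 4.8
tcp_pos: [0.4486, 0.0524, 0.0884]
orientation: [3.137, -0.158, 0.006]
contact_force: [-7.8, -1.3, 29.2]
grip_width: 0.0001
```

>>> carry_out(
  offset=[
    [0, 0, -0.08],
    [0, 0, -0.18],
    [0, 0, -0.28],
    [0, 0, -0.36],
    [0.1, 0, -0.4],
    [0.2, 0, -0.4],
    [0.25, 0, -0.4],
    [0.25, 0, -0.4],
  ],
  turn=[
    [0, 0, 0],
    [0, 0, 0],
    [0, 0, 0],
    [0, 0, 0],
    [0, 0, 0],
    [0, 0, 0],
    [0, 0, 0],
    [0, 0, 0],
  ],
)

```text
clock: 5.6
tcp_pos: [0.5747, 0.0386, 0.2862]
orientation: [-3.136, 0.16, -0.006]
contact_force: [-0.2, -0.1, -0.9]
grip_width: -0.0002
```

```bash
python3 -c "
from go import *
show([arc(-.0635,[1.15])[0]+[.04,0,.05]]+arc(-.0635,[1.3,1.2,1.0,.8,.6,.4,.25,.15,.08,0]))
from bench import imaging;import cv2
f=imaging.grab_frame('side')['pixels'][100:300,120:360,::-1]
cv2.imwrite('pics/s3.png',cv2.resize(f,None,fx=3,fy=3))"
```

```text
t 5.6 tcp [0.5747 0.0386 0.2862] F [-0.2 -0.1 -0.9] w -0.0002
[[-0.022, 0.206, 0.08], [-0.067, 0.214, 0.169], [-0.091, 0.214, 0.175], [-0.136, 0.215, 0.195], [-0.175, 0.215, 0.223], [-0.209, 0.215, 0.258], [-0.235, 0.215, 0.299], [-0.249, 0.215, 0.333], [-0.255, 0.215, 0.357], [-0.258, 0.215, 0.374], [-0.26, 0.215, 0.393]]
turn [-0.001 -0.002 -0.002]
```

View pics/s3.png

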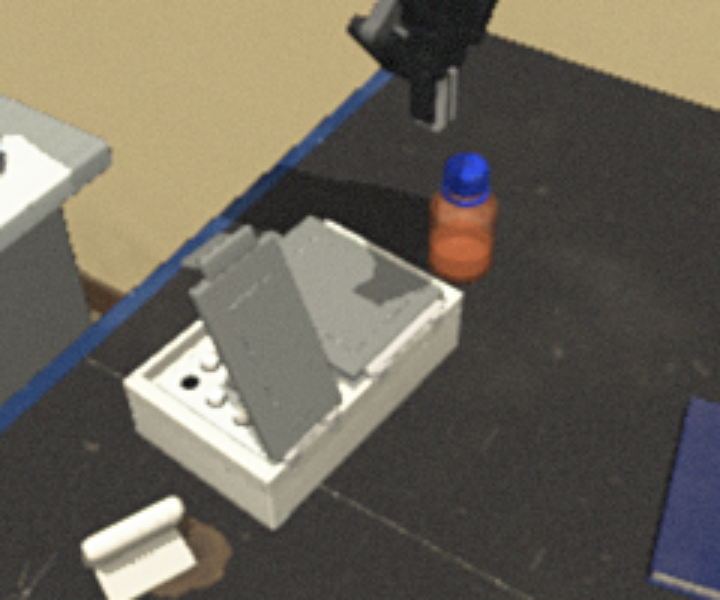

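The wide cover now lies flat, with its front-left corner at ≈ (312,218). The narrow cover and bottle haven't moved. Next is the narrow cover.

>>> carry_out(
  offset=[
    [0, 0.1, 0],
    [0, 0.2, 0],
    [0, 0.214, 0.08],
    [-0.03, 0.214, 0.17],
    [-0.067, 0.214, 0.17],
    [-0.091, 0.214, 0.175],
    [-0.136, 0.214, 0.195],
    [-0.175, 0.214, 0.223],
  ],
  turn=[
    [0, 0, 0],
    [0, 0, 0],
    [0, 0, 0],
    [0, 0, 0],
    [0, 0, 0],
    [0, 0, 0],
    [0, 0, 0],
    [0, 0, 0],
  ],
)

```text
clock: 6.45
tcp_pos: [0.4735, -0.0578, 0.1756]
orientation: [3.137, -0.156, 0.008]
contact_force: [1.6, 0.1, -0.7]
grip_width: -0.0001
```

```bash
python3 -c "
from go import *
show(arc(-.0635,[.6,.4,.25,.15,.08,0]))"
```

```text
t 6.45 tcp [ 0.4735 -0.0578  0.1756] F [ 1.6  0.1 -0.7] w -0.0001
[[-0.027, 0.002, 0.038], [-0.053, 0.002, 0.079], [-0.067, 0.002, 0.113], [-0.073, 0.002, 0.136], [-0.076, 0.002, 0.153], [-0.078, 0.002, 0.173]]
turn [-0.    -0.004  0.   ]
```

>>> carry_out(
  offset=[
    [-0.027, 0, 0.038],
    [-0.053, 0, 0.079],
    [-0.067, 0, 0.113],
    [-0.075, 0, 0.142],
    [-0.077, 0, 0.16],
    [-0.078, 0, 0.172],
    [-0.078, 0, 0.178],
    [-0.078, 0, 0.178],
  ],
  turn=[
    [0, 0, 0],
    [0, 0, 0],
    [0, 0, 0],
    [0, 0, 0],
    [0, 0, 0],
    [0, 0, 0],
    [0, 0, 0],
    [0, 0, 0],
  ],
)

```text
clock: 7.25
tcp_pos: [0.4344, -0.054, 0.088]
orientation: [3.136, -0.156, 0.001]
contact_force: [-14.8, 1.6, 40.9]
grip_width: -0.0002
```

>>> carry_out(
  offset=[
    [0, 0, -0.04],
    [0, 0, -0.12],
    [0, 0, -0.22],
    [0, 0, -0.32],
    [0, 0, -0.4],
    [0.1, 0, -0.46],
    [0.2, 0, -0.46],
    [0.2, 0, -0.46],
  ],
  turn=[
    [0, 0, 0],
    [0, 0, 0],
    [0, 0, 0],
    [0, 0, 0],
    [0, 0, 0],
    [0, 0, 0],
    [0, 0, 0],
    [0, 0, 0],
  ],
)

```text
clock: 8.05
tcp_pos: [0.5385, -0.0645, 0.3171]
orientation: [-3.137, 0.157, -0.011]
contact_force: [-0.5, 0.2, -1.0]
grip_width: 0.0001
```

```bash
python3 - <<'E'
from go import *
from fit import front,world
from bench import imaging,look_for;import cv2
show([])
P5=[.4921,.0032,YAW]
tiles=[]
for c,(r0,c0) in(("side",(150,140)),("scene",(150,150))):
    f=imaging.grab_frame(c);im=cv2.resize(f["pixels"][r0:r0+140,c0:c0+150,::-1],None,fx=4,fy=4,interpolation=cv2.INTER_CUBIC)
    for th,col in((0,(0,255,0)),(.1,(0,0,255))):
        for ya,yb in((-.0985,-.0285),(-.0115,.0985)):
            pp=[]
            for y,u in((ya,0),(ya,.138),(yb,.138),(yb,0)):
                q=f["R"]@world(P5,front(None,th,y,u))+f["t"]
                pp.append([(f["fx"]*q[0]/q[2]+f["cx"]-c0+.5)*4,(f["fy"]*q[1]/q[2]+f["cy"]-r0+.5)*4])
            cv2.polylines(im,[np.int32(pp)],False,col,1)
    cv2.imwrite(f"pics/end_{c}.png",im)
    R,t=np.array(f["R"]),np.array(f["t"])
    for q in("amber_bottle","timer","wide_front","narrow_front"):
        for d in look_for(q,c)[:1]: print(c,q,round(d["score"],2),np.round(R.T@(np.array(d["xyz"])-t),3))
E
```

```text
t 8.05 tcp [ 0.5385 -0.0645  0.3171] F [-0.5  0.2 -1. ] w 0.0001
[]
turn [-0.001 -0.005 -0.   ]
side amber_bottle 0.71 [0.53  0.176 0.067]
side timer 0.87 [ 0.49  -0.18   0.006]
side wide_front 0.63 [0.493 0.041 0.079]
side narrow_front 0.68 [ 0.483 -0.064  0.075]
scene amber_bottle 0.7 [0.53  0.177 0.072]
scene timer 0.87 [ 0.49  -0.18   0.004]
scene wide_front 0.77 [0.493 0.042 0.074]
scene narrow_front 0.81 [ 0.483 -0.061  0.076]
```

View pics/end_side.png

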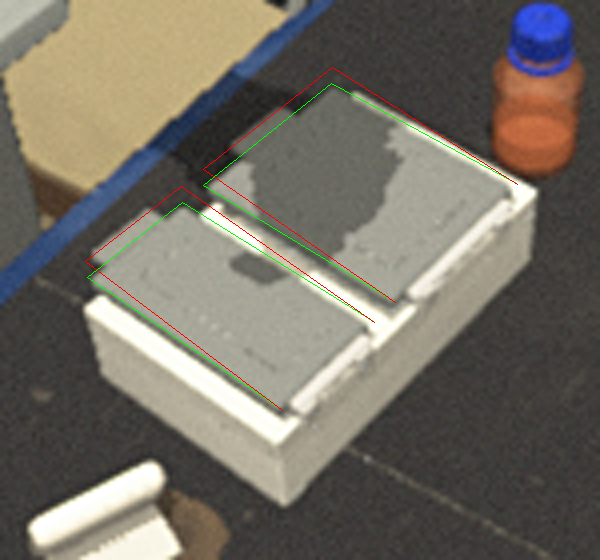

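View pics/end_scene.png

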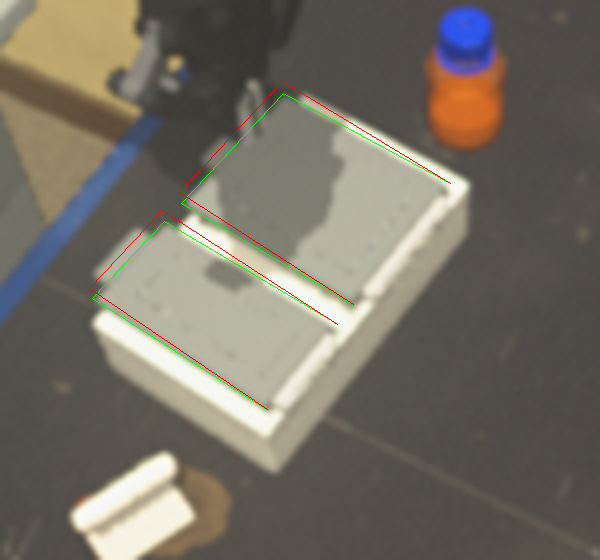

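In both views the two covers match the shut overlay (green), not the 0.1 rad overlay (red). The bottle and timer are in place and the arm is clear.

```bash
python3 -c "
from bench import r
print(r.hand_in())"
```

```text
the job is handed in; nothing more can be done
None
```

I closed both covers, the wide one first and then the narrow one. For each I swept the cover round its hinge with the closed fingertips and pressed its front down to the stop. I then raised the arm clear and handed in at about 8 s of the 42 s limit; no verdict is reported.

- **Pressing:** the fingertip forces were about 29 N on the wide cover and 41 N on the narrow one. The fingertips stopped at about 74 mm above the bench, against 75 mm expected when shut. The narrow press was harder than I intended. It was the fingertips, not the gripper's body, that touched, so I don't expect the 40 N limit to apply, but I can't confirm that.
- **Covers after release:** in both camera views each cover matches the outline drawn for fully shut, not the one for 0.1 rad. The detected cover heights were 74–79 mm. I could not read the hinge angles directly.
- **Bottle and timer:** the timer's detected position was unchanged to within about 3 mm. The bottle's detections differed by up to about 16 mm between the start and the end, but a cover partly hid it at the start. It looks unmoved in the pictures, and nothing was commanded near it.
- **Arm:** it was clear of everything at hand-in, with only about 1 N of residual force reading.

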